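# Cross the polarimeter

## Robot

A 7-joint arm with a two-finger parallel gripper is mounted at the origin on the work surface. World frame = base frame: x ahead of the robot, y to its left, z up, the work surface at z = 0. Lengths are in mm, angles in rad, forces in N, time in s.
With the tool pointing down it reaches from about 425 to 875 mm from the base axis. Payload 4.7 kg.
Tool frame: the origin (TCP) lies at the very end of the fingers, on their centre line; the grasp point (between the pads) lies 19 mm behind it; z points along the fingers, y is the direction in which the jaws open and shut (so a half turn about z gives the same grasp; the last joint's range is limited). The gripper opens to 85 mm and grips with 20 to 120 N. Pads are 22 mm wide; open, the fingers measure 114 mm over their backs; the gripper's body (76 mm by 85 mm) begins 54 mm behind the grasp point. The pads swing forward as they close: fully open they stand 13 mm farther back than shut.
Start: joints at [-1.211, 0.321, -0.07, 1.45, 0.023, 1.371, -0.057], TCP at [220.345, 611.533, 231.349] pointing down, gripper open.
Joint ranges: [-2.86, 2.86], [-0.3, 2.09], [-1.38, 1.24], [0.06, 2.45], [-1.56, 4.7], [0.09, 2.05], [-2.69, 2.69]. Speed limits (rad/s): [2.57, 2.57, 3.14, 3.14, 3.14, 3.14, 3.14].

## Interface

Orientations are given as [roll, pitch, yaw] about the fixed x, y, z axes, in that order (R = Rz(yaw) Ry(pitch) Rx(roll)).
In Python, from plant import r, eyes gives the robot as it stands.
- The arm moves only by the tool apply_moves, never from a script. Its argument "steps" is a list of rows, each a list of 6 numbers: the shift along the tool's x, y, z in cm, then the turn, a rotation vector about the tool's x, y, z in rad. In form: [[x, y, z, ax, ay, az], ...]. A call has 1 to 20 rows; each row is the pose to reach, as a shift and turn from the pose commanded when the call began, along the tool's axes at that moment; what a row does not reach only later rows make up. A row lasts 1/12 s, in which the tool goes at most 41.7 mm and 7.16 degrees, less where a joint would pass 70% of its speed; a pose out of reach is approached as far as the arm can. A call with a gripper value outside its range is refused whole. "jaw" is the finger opening in cm, from 0 to 8.54, set as the call begins (left out, the last holds). The fingers move at their own pace and stop on an object; "squeeze" is the grip in N (left out, the last holds). Time passes only in rows, so rows that repeat a pose let the fingers close. It gives the time, the measured TCP pose, the force and the opening at its end, in the units of the state.
- r.get_obs(): the state, without advancing time (a new reading comes with each control period).
- eyes.camera(name): name is "side" or "top" or "wrist"; returns a dict with "image" (400x640x3 uint8, red, green, blue), "fx", "fy", "cx", "cy" (pixels), "rvec" (rotation vector, rad) and "tvec" (3), from world to camera coordinates, as OpenCV has them; the wrist camera has in their place "mount" (4x4, takes a point from camera to tool coordinates, whose origin is the TCP and whose axes are the flange's). Camera axes: x right, y down, z forward; pixel columns grow to the right and rows downward; lengths in mm; the calibration is good to about 2 mm. The wrist camera is an equidistant fisheye: a pixel r from the principal point sees the ray r / f radians off the axis. A picture is of the moment at which its call begins: read the wrist's pose just before it. There is no depth.
- r.job_done(): hands the job in, once; it reports no verdict.
The state is a dict: "time_s": time; "joint_pos": joint angles; "qvel": joint speeds; "effort": joint torques, N m; "tcp_pos": TCP position; "eef_rot": TCP orientation; "contact_force": force on the tool from outside, world axes, zero at the start; "torque": the same for the moment, N m; "opening": finger opening in mm.
Only numpy, scipy, OpenCV 4.12 (cv2) and the standard library are available. Lean on these libraries where they do the work, as an engineer would, in place of code of your own. Each camera call takes 0.05 s, during which the arm holds its last target. There are 200 camera calls.

## Task

Get the polarimeter ready for its zero check, with the fingertips only: press its lamp switch fully over to on, and push the analyser round by its finger post until the index line on the pointer lines up with the long middle line of the scale (90 degrees: polarisers crossed). Go gently with the analyser, do not pinch it, and leave the sample cell, the glassware and the other loose things where they stand, neither picked up nor pushed about.

Things in the scene. Friction and masses are not known exactly. Their poses are not given: they have to be found in the camera images.
- polarimeter: Vertical polarimeter, fixed. Origin at bench height below the analyser's vertical axis; its -x is the front, +y the user's left. Grey base: x -85 to 85, y -190 to 90, top 36 mm up. A rear column (26 x 60 mm at x = 68) carries a round aluminium scale plate, 170 mm across, centred on the axis, 8 mm thick, top 154 mm above the bench; only the analyser stands on it, the sample cell is below it.
- line_90 (a point): Middle of the long 90-degree line at the front of the scale plate's top, 73.5 mm from the axis; axes as the polarimeter's. The scale is a half circle of dark lines over the front half, one each 10 degrees, radius 64.5 to 73 mm; those of 0 (at +y), 90 (at -x) and 180 degrees (at -y) are longer (to 83 mm) and broader.
- analyser (a joint): Its reading in rad: 0 = pointer on the 0 line, growing anticlockwise seen from above, 1.571 = on the 90 line, 3.14 = 180; starts between 0.2 and 1.05. Stays where left; about 1.2 N at the post turns it. Black ring 60 mm across, 8.5 mm high above the plate; eyepiece on it 40 mm across, top 30.5 mm above the plate; one pointer arm 10 mm wide, 7.5 mm high, with a white index line on top.
- post (a point): Centre of the top of the analyser's finger post: upright steel pin, 10 mm diameter, on the pointer arm 43 mm from the axis, in line with the index line; it rises from 7.5 to 30 mm above the scale plate. The arm below it is no wider than the post. Turns with the analyser.
- index_tip (a point): Outer end of the white index line, on the tip (5 mm wide) of the analyser's pointer, 63.5 mm from the axis. Turns with the analyser.
- rocker (a joint): Lamp switch: 0 rad = off, 0.4 = fully on; stays where left, takes about 1 N. Black V-shaped rocker on the base's right end, its pivot 155 mm to -y of the analyser's axis and 43 mm above the bench; 40 mm long along the polarimeter's x, 23 mm wide. Off: near half (-x) level, far half (+x) slopes up to 51 mm. On: far half pressed down level, at 43 mm.
- far_half (a point): Point on the upper face of the rocker's far half (the one with a small white stroke), 12 mm from the pivot; moves with the rocker. A bezel 39 mm above the bench surrounds the rocker.
- cell: Sample cell, glass tube of 35 mm diameter and 100 mm length with black end caps, loose, upright on the polarimeter's base under the scale plate, centred on the axis. Origin: centre of its underside. Leave alone.
- spare_cell: A second, equal cell (35 mm diameter, 100 mm high) upright on the bench to the right of the polarimeter. Origin: centre of its underside. Leave alone.
- dish: Closed Petri dish, 92 mm across, 15 mm high, on the bench to the left of the polarimeter. Origin: centre of its underside. Leave alone.
- dropper_bottle: Amber dropper bottle, 36 mm across, 89 mm high, on the bench in front of the polarimeter. Origin: centre of its underside. Leave alone.
- forceps: Steel forceps, 130 mm long along their y, 8 mm high, on the bench behind the polarimeter. Origin: their middle, at bench height. Leave alone.
- slide_box: Flat slide box, 86 x 102 mm, 35 mm high, on the bench to the right of the polarimeter. Origin: centre of its underside. Leave alone.
- beaker: Empty glass beaker, 68 mm across the rim, 90 mm high, on the bench to the left. Origin: centre of its underside. Leave alone.

How it is judged (in metres and radians):
At the end, for the whole second after the job is handed in: The analyser is at rest within 0.045 rad (2.6 degrees, about 3 mm at the pointer's tip) of the 90-degree line; the rocker is beyond 0.33 rad of its 0.4 rad; the sample cell is upright and within 10 mm, and every other loose thing within 20 mm, of where it started (value of joint analyser between 1.5258 and 1.6158 rad and value of joint rocker above 0.33 rad and velocity of joint analyser between -0.02 and 0.02 rad/s and angle between cell's own z axis and vertical below 0.1 rad and distance of cell from where it was at the start of the episode below 0.01 m and distance of each of spare_cell, dish, dropper_bottle, forceps, slide_box, beaker from where it was at the start of the episode below 0.02 m); the robot touches nothing.
It fails at once if the analyser is pinched or forced (more than 15 N between it and the fingers) (contact force between the fingers and analyser above 15 N).
It fails at once if the sample cell in the polarimeter is lifted or shifted by more than 10 mm (distance of cell from where it was at the start of the episode above 0.01 m).
It fails at once if another loose thing (spare cell, dish, dropper bottle, forceps, slide box, beaker) is lifted or pushed more than 20 mm (distance of any of spare_cell, dish, dropper_bottle, forceps, slide_box, beaker from where it was at the start of the episode above 0.02 m).
It also fails if it takes over 48 s, if anything falls off the work surface, if the arm or the gripper's body presses on something with over 40 N, if the wrist force passes 120 N, or if a joint passes its speed limit or range.

## Working session

There is one attempt and no reset: what is moved stays moved. The work goes in short steps, Python scripts to look and compute and a tool call to move; the robot and the scene stay as the last step left them, time stands still between calls to the robot, and variables do not carry over. Pictures are saved under pics/ and viewed, about 8 in all and at most 12, crops included, and the job is handed in when it is done.

Besides the shell and the picture viewer there is one more tool, called after "Request:" by a JSON object that holds its "op" and its "data". apply_moves: Moves the arm, as the interface text tells. Its arguments: {"type":"object","properties":{"steps":{"type":"array","items":{"type":"array","items":{"type":"number"}}},"jaw":{"type":"number"},"squeeze":{"type":"number"}},"required":["steps"]}

```bash
mkdir -p pics; ls; python3 - <<'E'
from plant import r, eyes
import cv2, json, pickle
o=r.get_obs(); print({k:o[k] for k in('time_s','tcp_pos','eef_rot','opening','contact_force')})
C={n:eyes.camera(n) for n in("top","side")}
pickle.dump(C,open('c0.pkl','wb'))
for n in C:
    c=C[n]; print(n,{k:c[k] for k in c if k!='image'})
    cv2.imwrite(f'pics/{n}0.png',c['image'][:,:,::-1])
E
```

```text
pics
{'time_s': 0.0, 'tcp_pos': array([220.14770178, 610.99228698, 230.19357174]), 'eef_rot': array([-3.13962294e+00,  9.93959313e-05,  2.79587573e+00]), 'opening': 85.5373308752067, 'contact_force': array([-0.80694315, -0.97223388,  0.71493372])}
top {'fx': 400.8546096534845, 'fy': 400.8546096534845, 'cx': 314.6505052400617, 'cy': 198.8761920128138, 'rvec': array([ 2.13754053, -2.20056221,  0.09506849]), 'tvec': array([  28.96967653,  602.15689144, 1214.80609579])}
side {'fx': 363.93364381787416, 'fy': 363.93364381787416, 'cx': 313.90683962250654, 'cy': 198.25238071747705, 'rvec': array([ 2.02735626, -0.64238523,  0.38093636]), 'tvec': array([-482.46783831,  275.46261562,  784.0228122 ])}
```

View pics/top0.png

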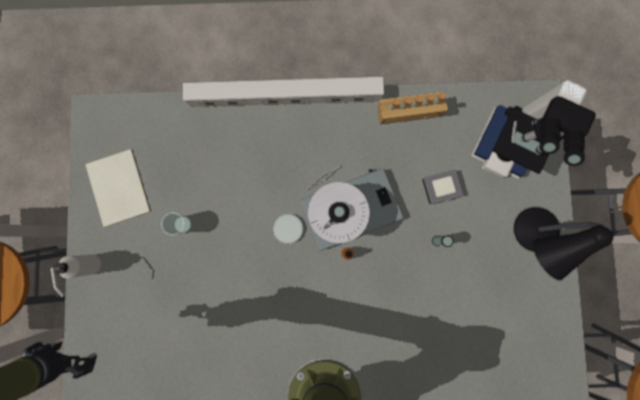

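View pics/side0.png

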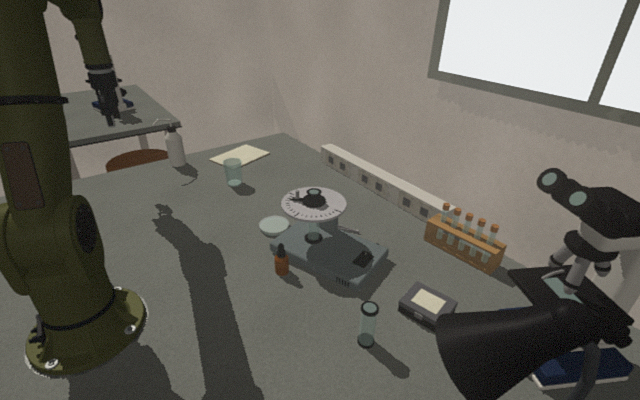

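The top view shows the plate near px (339,212) and the switch near (383,197). The gripper is at bottom left and the bottle at (348,253). I'll zoom in and measure next.

```bash
cat > h.py <<'E'
import numpy as np, cv2, pickle
from scipy.spatial.transform import Rotation as R
def ray(c,u,v):
    M=cv2.Rodrigues(c['rvec'])[0]; o=-M.T@c['tvec']
    return o, M.T@np.array([(u-c['cx'])/c['fx'],(v-c['cy'])/c['fy'],1])
def onz(c,u,v,z):
    o,d=ray(c,u,v); return o+d*(z-o[2])/d[2]
def proj(c,p):
    return cv2.projectPoints(np.float64([p]),c['rvec'],c['tvec'],np.array([[c['fx'],0,c['cx']],[0,c['fy'],c['cy']],[0,0,1]]),None)[0].ravel()
E
python3 - <<'E'
from h import *
C=pickle.load(open('c0.pkl','rb'))
for n,(x,y) in {'top':(295,162),'side':(270,170)}.items():
    im=C[n]['image']; g=im.min(2).astype(int)
    m=(g>(135 if n=='top' else 135)).astype(np.uint8)
    k,l,s,ce=cv2.connectedComponentsWithStats(m)
    for i in range(1,k):
        if s[i,4]>300: print(n,s[i],ce[i])
    a=im[y:y+100,x:x+130,::-1]
    cv2.imwrite(f'pics/{n}z.png',cv2.resize(a,None,fx=6,fy=6,interpolation=cv2.INTER_CUBIC))
E
```

```text
top [ 182   77  202   24 3547] [282.54694108  88.2184945 ]
top [524  80  62  34 727] [559.24209078  95.49793673]
top [472 143  41  33 411] [495.53527981 164.26520681]
top [  85  149   64   78 3181] [116.36403647 187.42596668]
top [432 176  23  21 343] [443.31195335 185.9941691 ]
top [ 307  182   62   61 2491] [337.5186672  212.07667603]
top [273 214  29  30 686] [287.0845481 228.4548105]
side [  438     0   189   102 14514] [530.73439438  42.37164117]
side [ 599    4   41  109 2285] [625.66914661  72.78161926]
side [210 145  59  20 554] [240.54512635 154.11732852]
side [ 321  144  125   67 1212] [386.92079208 176.21122112]
side [ 281  187   65   33 1070] [314.92429907 204.70560748]
side [259 216  30  16 371] [273.52291105 223.71428571]
side [411 289  35  25 439] [428.20273349 300.81776765]
```

View pics/topz.png

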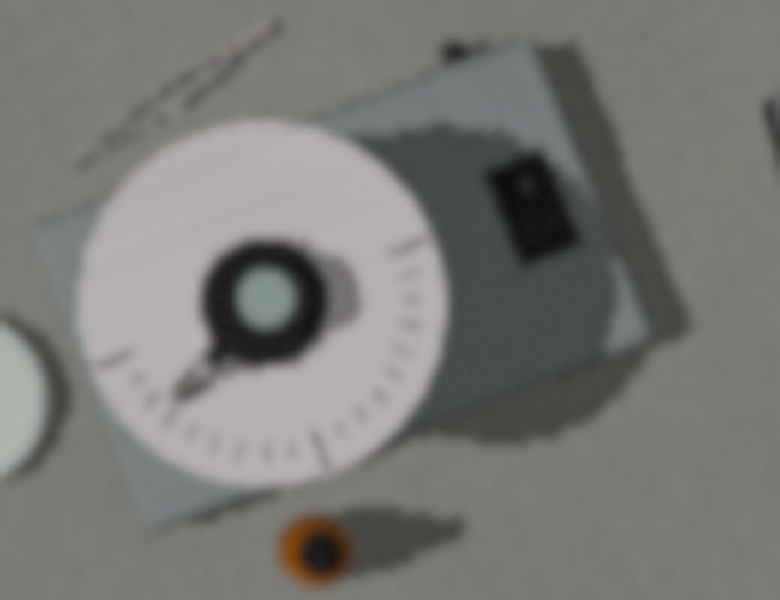

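The zoom shows the plate centre at about (263,302) in crop pixels. The 0, 90 and 180 lines are at (116,358), (320,449) and (407,244), the pointer points to about (187,390), and the rocker is at (534,207).

```bash
python3 - <<'E'
from h import *
C=pickle.load(open('c0.pkl','rb')); c=C['top']
P=lambda U,V,z: onz(c,(U+.5)/6-.5+295,(V+.5)/6-.5+162,z)
im=c['image'];m=(im.min(2)>115).astype(np.uint8); m[:182]=0;m[244:]=0;m[:,:306]=0;m[:,371:]=0
cn=max(cv2.findContours(m,0,2)[0],key=cv2.contourArea); cn=cv2.convexHull(cn)
(u,v),ax,_=cv2.fitEllipse(cn); print('ell',u,v,ax)
a=onz(c,u,v,154); print('axis',a, 'diam',ax[0]/c['fx']*1080)
for U,V in((116,358),(320,449),(407,244)):
    p=P(U,V,154)-a; print(p,np.hypot(*p[:2]),np.degrees(np.arctan2(p[1],p[0])))
for U,V,z in((187,390,161.5),(200,372,170)):
    p=P(U,V,z)-a; print('ptr',p,np.hypot(*p[:2]),np.degrees(np.arctan2(p[1],p[0])))
yaw=None
for U,V,z in((534,207,45),(527,183,48),(36,222,36),(150,530,36),(648,330,36),(530,42,36)):
    p=P(U,V,z); print('pt',p,p-a, np.hypot(*(p-a)[:2]),np.degrees(np.arctan2(*(p-a)[[1,0]])))
c=C['side'];print('side plate',onz(c,313.5,203.5,154))
E
```

```text
ell 336.71343994140625 215.4750213623047 (65.86589050292969, 91.7416000366211)
axis [542.73304542 -49.17637078 154.        ] diam 177.45875943563746
[-14.17743589  63.71256304   0.        ] 65.27089992797133 102.54516491128935
[-58.73067968 -28.95269225   0.        ] 65.47939465059999 -153.757905733446
[ 34.72435263 -72.7155577    0.        ] 80.58121987831562 -64.47380902006975
ptr [-30.06780752  31.52295985   7.5       ] 43.56340260754026 133.64657345625372
ptr [-22.2802947   25.52055235  16.        ] 33.877870713015774 131.12204552645125
pt [ 603.55510075 -199.63722202   45.        ] [  60.82205532 -150.46085124 -109.        ] 162.2892176590138 -67.98954952586786
pt [ 615.63728116 -196.13171788   48.        ] [  72.90423573 -146.9553471  -106.        ] 164.04542550322842 -63.614087985771214
pt [604.23355968  54.77532273  36.        ] [  61.50051425  103.95169351 -118.        ] 120.78190194266969 59.39034171719374
pt [445.46846469   0.87250384  36.        ] [ -97.26458074   50.04887463 -118.        ] 109.38596124441216 152.77126969145763
pt [ 539.61085614 -256.42855249   36.        ] [  -3.12218929 -207.2521817  -118.        ] 207.27569777328225 -90.86307770885983
pt [ 690.14687888 -202.92234416   36.        ] [ 147.41383345 -153.74597338 -118.        ] 212.9992080309496 -46.20451479657924
side plate [543.43681622 -64.47385414 154.        ]
```

View pics/sidez.png

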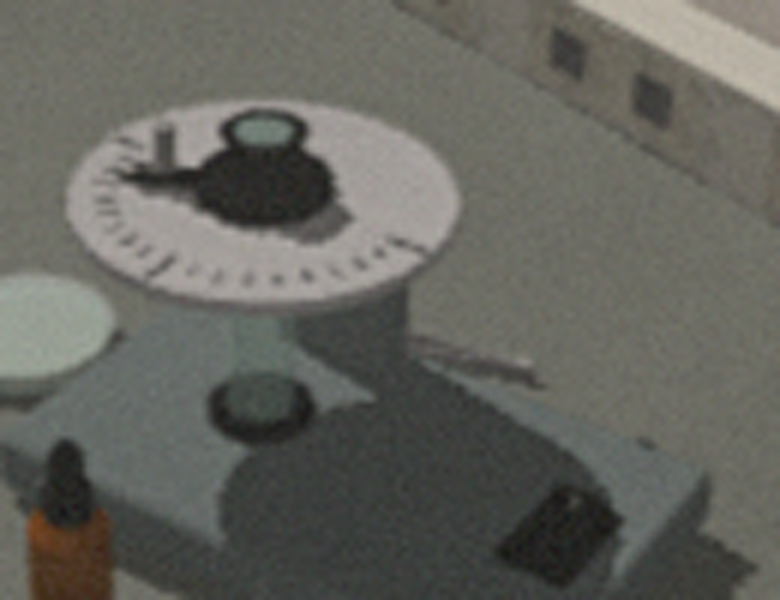

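```bash
python3 - <<'E'
from h import *
C=pickle.load(open('c0.pkl','rb')); c=C['top']
P=lambda U,V,z: onz(c,(U+.5)/6-.5+295,(V+.5)/6-.5+162,z)
a=P(263,302.5,154); print('axis',a)
s=C['side']; print('side',onz(s,264.5/6-.5+270,199.5/6-.5+170,154))
p=np.array([P(*q,36) for q in((36,222),(150,530),(648,330),(530,42))])[:,:2]
q=np.array([[85,90],[-85,90],[-85,-190],[85,-190.]])
# known plate axis too
H=(q-q.mean(0)).T@(p-p.mean(0)); yaw=np.arctan2(H[0,1]-H[1,0],H[0,0]+H[1,1])
Rm=np.array([[np.cos(yaw),-np.sin(yaw)],[np.sin(yaw),np.cos(yaw)]])
t=p.mean(0)-Rm@q.mean(0); print('yaw',np.degrees(yaw),'t',t,'res',p-(q@Rm.T+t))
for n,x in dict(l0=(116,358,154),l90=(320,449,154),l180=(407,244,154),ptr=(187,390,161.5),rock=(534,207,45),stroke=(527,183,48)).items():
    w=P(*x); l=Rm.T@(w[:2]-a[:2]); print(n,w[:2],'loc',l,np.hypot(*l),'rd',np.degrees(np.arctan2(l[1],l[0]))-90)
for u,v,z in((164,130,184),(120,175,161.5)): # side: post top
    w=onz(s,(u+.5)/6-.5+270,(v+.5)/6-.5+170,z); l=Rm.T@(w[:2]-a[:2]); print('sidepost',w,l,np.hypot(*l),np.degrees(np.arctan2(l[1],l[0]))-90)
for u,v in ((571,497),(565,535)):
    w=onz(s,(u+.5)/6-.5+270,(v+.5)/6-.5+170,46); print('side rock',w,Rm.T@(w[:2]-a[:2]))
E
```

```text
axis [552.2491118  -54.23073002 154.        ]
side [545.76922471 -61.56790879 154.        ]
yaw 19.23862991381961 t [553.38977541 -53.71804615] res [[ 0.24595391 -4.48830912]
 [ 1.98711158 -2.37556894]
 [ 3.86858222  4.6866144 ]
 [-6.1016477   2.17726367]]
l0 [528.55560953  14.53619225] loc [ 0.28860197 72.73368104] 72.73425361105858 rd -0.22734430154623908
l90 [484.00236575 -78.12906303] loc [-72.31004677  -0.07618966] 72.31008690383074 rd -269.9396301789993
l180 [ 577.45739805 -121.89192848] loc [  1.50592767 -72.18883332] 72.2045391495533 rd -178.80492892620777
ptr [512.66523791 -17.65341093] loc [-25.32094287  47.57765438] 53.89604200619231 rd 28.02201616252769
rock [ 603.55510075 -199.63722202] loc [   0.52885931 -154.19167528] 154.19258224243276 rd -179.803482985032
stroke [ 615.63728116 -196.13171788] loc [  13.09137858 -154.86305621] 155.4154122718153 rd -175.16797847667806
sidepost [514.60856966 -31.52727965 184.        ] [-28.05762296  33.8382456 ] 43.95744614209171 39.66446872109799
sidepost [499.02353518 -20.25084897 161.5       ] [-39.05668126  49.62025767] 63.14740154938388 38.20669455662491
side rock [ 615.47665037 -192.57310532   46.        ] [  14.11229286 -151.45024803]
side rock [ 596.38446023 -209.79679804   46.        ] [  -9.58894639 -161.42113433]
```

Measurements agree: axis about (551,-55), yaw 19.2°, reading about 28°, rocker at (604,-200). Next I'll move above the scene for a closer look.

Request:
{"op": "apply_moves", "data": {"steps": [[-13,-14,-7,0,0,0.5],[-26,-28,-7,0,0,1.0],[-53,-55.5,-7,0,0,2.0],[-53,-55.5,-7,0,0,2.0],[-53,-55.5,-7,0,0,2.0],[-53,-55.5,-7,0,0,2.0],[-53,-55.5,-7,0,0,2.0],[-53,-55.5,-7,0,0,2.0],[-53,-55.5,-7,0,0,2.0],[-53,-55.5,-7,0,0,2.0],[-53,-55.5,-7,0,0,2.0],[-53,-55.5,-7,0,0,2.0],[-53,-55.5,-7,0,0,2.0],[-53,-55.5,-7,0,0,2.0],[-53,-55.5,-7,0,0,2.0],[-53,-55.5,-7,0,0,2.0],[-53,-55.5,-7,0,0,2.0],[-53,-55.5,-7,0,0,2.0],[-53,-55.5,-7,0,0,2.0],[-53,-55.5,-7,0,0,2.0]], "jaw": 0}}

```text
time_s: 1.77
tcp_pos: [531.4, -97.0, 301.4]
eef_rot: [3.138, 0.002, 0.786]
contact_force: [-0.5, -0.1, 0.1]
opening: -0.2
```

```bash
python3 - <<'E'
from h import *
from plant import r,eyes
o=r.get_obs(); c=eyes.camera('wrist')
print(o['tcp_pos'],o['eef_rot'],o['joint_pos'],{k:c[k] for k in c if k!='image'})
pickle.dump((o,c),open('w1.pkl','wb'))
cv2.imwrite('pics/w1.png',c['image'][:,:,::-1])
E
```

```text
[531.35723258 -97.0032703  301.44684772] [3.13845424e+00 2.13864332e-03 7.86318016e-01] [-0.50544271  0.05401184  0.6668229   1.63697489 -0.03000782  1.46091041
 -0.62055316] {'fx': 309.70691628693146, 'fy': 309.70691628693146, 'cx': 321.4467686537905, 'cy': 201.14092774629376, 'mount': array([[ 2.02364453e-04, -9.54611367e-01, -2.97854153e-01,
         7.67318623e+01],
       [ 9.99999851e-01,  4.21219278e-05,  5.44408565e-04,
         8.70123211e-01],
       [-5.07152413e-04, -2.97854218e-01,  9.54611234e-01,
        -1.41889991e+02],
       [ 0.00000000e+00,  0.00000000e+00,  0.00000000e+00,
         1.00000000e+00]])}
```

View pics/w1.png

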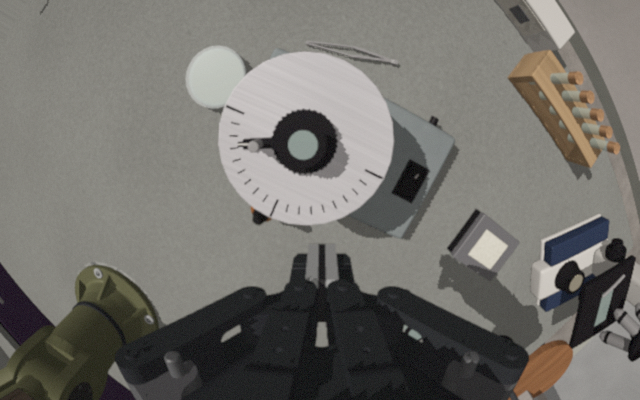

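Wrist view: the 0, 90 and 180 lines are at (234,109), (275,208) and (374,174). The post top is near (253,146), the rocker at (411,180) and the fingertip at (322,262).

```bash
cat >> h.py <<'E'
def wz(oc,u,v,z):
    o,c=oc; d=np.array([u-c['cx'],v-c['cy']]); rr=np.hypot(*d); t=rr/c['fx']
    k=np.array([*(d/rr*np.sin(t)),np.cos(t)]); T=R.from_euler('xyz',o['eef_rot']).as_matrix(); M=c['mount']
    k=T@M[:3,:3]@k; p=T@M[:3,3]+o['tcp_pos']; return p+k*(z-p[2])/k[2]
E
python3 - <<'E'
from h import *
W=pickle.load(open('w1.pkl','rb')); im=W[1]['image']
m=(im.min(2)>140).astype(np.uint8); m[:45]=0;m[228:]=0;m[:,:217]=0;m[:,396:]=0
# plate outline: dish is at left-top, cut greenish
n,l,s,ce=cv2.connectedComponentsWithStats(m); i=l[100,340]; hull=cv2.convexHull(max(cv2.findContours((l==i).astype(np.uint8),0,1)[0],key=cv2.contourArea))[:,0]
print(s[i])
q=np.array([wz(W,u,v,154)[:2] for u,v in hull])
A=np.c_[2*q,np.ones(len(q))]; x=np.linalg.lstsq(A,(q**2).sum(1),rcond=None)[0]
a=x[:2]; rad=np.sqrt(x[2]+a@a); print('circle',a,rad,np.std(np.hypot(*(q-a).T)))
L={k:wz(W,*v)[:2] for k,v in dict(l0=(234,109,154),l90=(275,208,154),l180=(374,174,154),post=(253,146,184),tip=(240,147,161.5),eye=(303,145,184.5),rock=(411,180,45),finger=(322,262,301)).items()}
mid=(L['l0']+L['l180'])/2; print('mid',mid)
for k in L:
    d=L[k]-a; print(k,L[k],np.hypot(*d),np.degrees(np.arctan2(d[1],d[0])))
cv2.imwrite('pics/w1z.png',cv2.resize(im[45:235,210:450,::-1],None,fx=3.3,fy=3.1,interpolation=cv2.INTER_CUBIC))
E
```

```text
[  217    45   177   181 20638]
circle [553.48558253 -45.14212069] 88.94167843911174 7.553054262429004
mid [553.24215893 -54.69253003]
l0 [528.64006802  14.91253661] 64.9912413685808 112.47561511235352
l90 [484.97291353 -80.32764322] 77.01952226425614 -152.816677873167
l180 [ 577.84424985 -124.29759666] 82.81868176649279 -72.89519725313087
post [522.75053101 -25.04301235] 36.72352853145959 146.81742312736606
tip [507.94120243 -15.03149496] 54.59798843498859 146.53022722064864
eye [553.20679483 -55.1828214 ] 10.044570338962396 -91.59045231654117
rock [ 606.12423283 -197.21634947] 160.9266869200654 -70.90732520022611
finger [531.6484698  -98.47683596] 57.63203402457738 -112.26592268320834
```

Request:
{"op": "apply_moves", "data": {"steps": [[-0.3,3.5,0,0,0,0.1],[-0.5,7,0,0,0,0.2],[-0.7,10.5,0,0,0,0.3],[-0.9,13.1,2,0,0,0.445],[-0.9,13.1,6,0,0,0.445],[-0.9,13.1,10,0,0,0.445],[-0.9,13.1,14,0,0,0.445],[-0.9,13.1,18,0,0,0.445],[-0.9,13.1,21,0,0,0.445],[-0.9,13.1,23,0,0,0.445],[-0.9,13.1,23,0,0,0.445],[-0.9,13.1,23,0,0,0.445]]}}

```text
time_s: 2.82
tcp_pos: [617.1, -186.4, 69.5]
eef_rot: [-3.139, 0.003, 0.352]
contact_force: [0.1, 0.2, 0.8]
opening: -0.1
```

```bash
python3 - <<'E'
from h import *
from plant import r,eyes
o=r.get_obs(); c=eyes.camera('wrist'); print(o['tcp_pos'],o['eef_rot'],o['contact_force'])
pickle.dump((o,c),open('w2.pkl','wb'))
cv2.imwrite('pics/w2.png',cv2.resize(c['image'][100:400,160:560,::-1],None,fx=2,fy=2,interpolation=cv2.INTER_CUBIC))
E
```

```text
[ 617.0681987  -186.35511257   69.50167355] [-3.13878481e+00  2.55350928e-03  3.52029111e-01] [0.08153276 0.22797502 0.79830767]
```

View pics/w2.png

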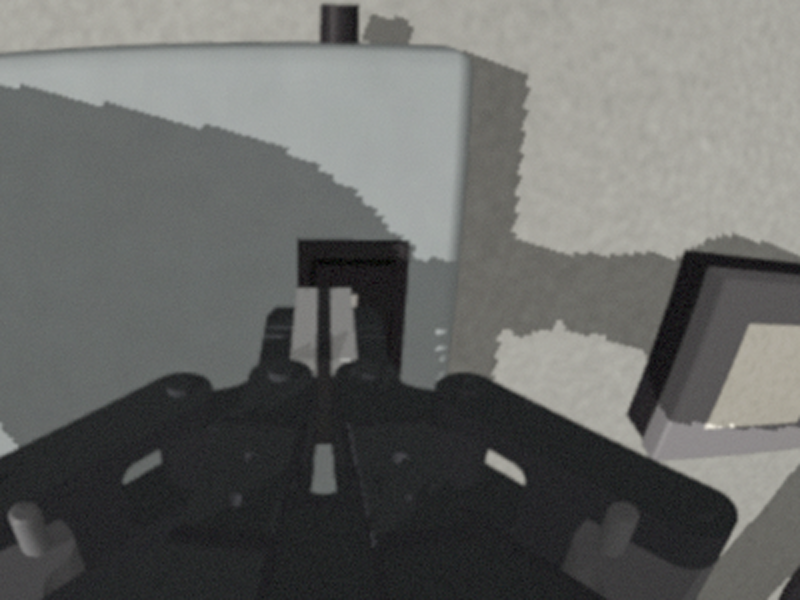

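The fingertip is about 9 mm short across the rocker, in both the picture and the readout. I'll correct that, then lower.

Request:
{"op": "apply_moves", "data": {"steps": [[-0.2,0.5,0,0,0,0],[-0.2,0.9,0.4,0,0,0],[-0.2,0.9,0.8,0,0,0],[-0.2,0.9,1.0,0,0,0],[-0.2,0.9,1.0,0,0,0],[-0.2,0.9,1.0,0,0,0]]}}

```text
time_s: 3.37
tcp_pos: [619.3, -197.2, 61.2]
eef_rot: [-3.141, 0.0, 0.351]
contact_force: [-0.3, 0.5, -0.2]
opening: 0.1
```

Request:
{"op": "apply_moves", "data": {"steps": [[0,0,0.3,0,0,0],[0,0,0.6,0,0,0],[0,0,0.8,0,0,0],[0,0,1.0,0,0,0],[0,0,1.15,0,0,0],[0,0,1.3,0,0,0],[0,0,1.4,0,0,0],[0,0,1.5,0,0,0],[0,0,1.6,0,0,0],[0,0,1.7,0,0,0],[0,0,1.7,0,0,0],[0,0,1.7,0,0,0]]}}

```text
time_s: 4.37
tcp_pos: [619.1, -197.6, 44.2]
eef_rot: [-3.141, 0.0, 0.351]
contact_force: [-0.1, -0.2, 0.9]
opening: 0.1
```

Request:
{"op": "apply_moves", "data": {"steps": [[0,0,0.05,0,0,0],[0,0,0.1,0,0,0],[0,0,0.15,0,0,0],[0,0,0.2,0,0,0],[0,0,0.2,0,0,0],[0,0,0.2,0,0,0]]}}

```text
time_s: 4.87
tcp_pos: [619.1, -197.6, 43.1]
eef_rot: [-3.141, 0.0, 0.351]
contact_force: [-2.6, 0.4, 7.0]
opening: -0.0
```

7 N at 43.1 mm means the rocker is on its stop. I'll raise and move to the pre-push point behind the post.

Request:
{"op": "apply_moves", "data": {"steps": [[0,0,-3,0,0,0],[0,0,-7,0,0,0],[0,0,-11,0,0,0],[0,0,-15,0,0,0],[0,0,-19,0,0,0],[0,0,-19,0,0,0],[-0.2,-3,-19,0,0,-0.08],[-0.4,-7,-19,0,0,-0.16],[-0.5,-11,-19,0,0,-0.24],[-0.7,-15,-19,0,0,-0.32],[-0.9,-18,-19,0,0,-0.4],[-0.95,-20,-19,0,0,-0.447],[-0.95,-20.9,-19,0,0,-0.447],[-0.95,-20.9,-19,0,0,-0.447],[-0.95,-20.9,-19,0,0,-0.447],[-0.95,-20.9,-19,0,0,-0.447]]}}

```text
time_s: 6.2
tcp_pos: [539.3, -7.1, 232.3]
eef_rot: [3.14, 0.001, 0.793]
contact_force: [0.1, -1.7, 0.2]
opening: -0.2
```

```bash
python3 - <<'E'
from h import *
from plant import r,eyes
o=r.get_obs(); c=eyes.camera('wrist'); print(o['tcp_pos'],o['eef_rot'],o['contact_force'])
pickle.dump((o,c),open('w3.pkl','wb'))
cv2.imwrite('pics/w3.png',c['image'][:,:,::-1])
E
```

```text
[539.26969854  -7.08956717 232.3499048 ] [3.14021022e+00 6.42877400e-04 7.93358004e-01] [ 0.05881351 -1.65150112  0.23025872]
```

View pics/w3.png

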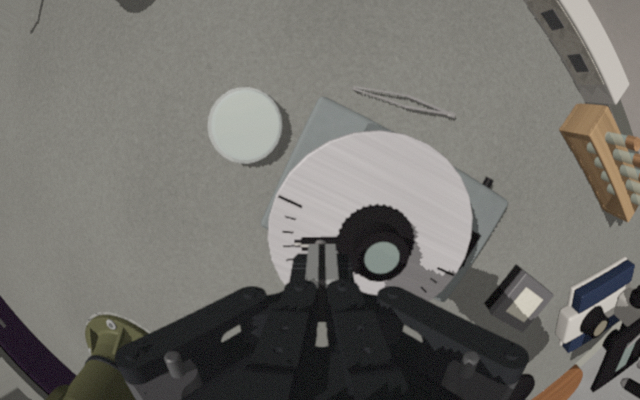

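```bash
python3 - <<'E'
from h import *
W=pickle.load(open('w3.pkl','rb'))
a=wz(W,382,257,184.5); print('eye',a)
for u,v,z in((304,241,161.5),(336,238,161.5),(318,240,232.3)): 
    p=wz(W,u,v,z); print(p,np.degrees(np.arctan2(*(p-[553,-55,0])[[1,0]])))
print(wz(W,289,201,154),wz(W,445,272,154))
E
```

```text
eye [553.75175342 -54.1319212  184.5       ]
[515.78612055 -13.74623077 161.5       ] 132.0527415307404
[534.71065383 -28.8872086  161.5       ] 125.00732081453107
[547.12959644   1.9950393  232.3       ] 95.88064255018848
[528.44139194  14.89843758 154.        ] [ 576.92722695 -123.68509013  154.        ]
```

Request:
{"op": "apply_moves", "data": {"steps": [[0.1,0.1,0,0,0,0],[0.1,0.1,1,0,0,0],[0.1,0.1,2,0,0,0],[0.1,0.1,3,0,0,0],[0.1,0.1,4,0,0,0],[0.1,0.1,5,0,0,0],[0.1,0.1,5.8,0,0,0],[0.1,0.1,6.2,0,0,0],[0.1,0.1,6.4,0,0,0],[0.1,0.1,6.4,0,0,0],[0.1,0.1,6.4,0,0,0],[0.1,0.1,6.4,0,0,0]]}}

```text
time_s: 7.25
tcp_pos: [540.5, -4.4, 168.9]
eef_rot: [3.141, -0.001, 0.798]
contact_force: [0.7, -0.2, -0.0]
opening: -0.1
```

```bash
cat > pl.py <<'E'
from h import *
from plant import r
import sys
# current local polar state; plan arc: face contact angle th (deg reading) list -> tool-frame rows
a=np.array([553.2,-54.8]); yaw=19.6
o=r.get_obs(); p=o['tcp_pos']; T=R.from_euler('xyz',o['eef_rot']); print(p,o['eef_rot'],o['contact_force'],o['time_s'])
d=p[:2]-a
def fr(th): w=np.radians(yaw+90+th); return np.array([np.cos(w),np.sin(w)]),np.array([-np.sin(w),np.cos(w)])
x=T.as_matrix()[:2,0]; f=-x; y=T.as_matrix()[:2,1]
print('face dir',np.degrees(np.arctan2(f[1],f[0])),'=> aligned reading',(np.degrees(np.arctan2(f[1],f[0]))-90-yaw-90)%360)
rad=np.array([f[1],-f[0]]); print('tangential',d@f,'radial',d@rad)
off=float(sys.argv[1]); 
for th in map(float,sys.argv[2:]):
    e,t=fr(th); q=a+44.5*e-off*t; s=q-p[:2]
    dy=(np.radians(yaw+90+th+90)-np.arctan2(f[1],f[0])+np.pi)%(2*np.pi)-np.pi
    print(th,np.round([s@x/10,s@y/10,-dy],3))
E
python3 pl.py 16 26 30 35 40 50 60 70 80 85 90
```

```text
[540.48915698  -4.41719021 168.90514042] [ 3.14095515e+00 -9.89630269e-04  7.97870106e-01] [ 0.72489929 -0.22748362 -0.02192214] 7.25
face dir -134.2854103497309 => aligned reading 26.114589650269068
tangential -27.192426279740065 radial 44.27823801234779
26.0 [-1.11  -0.019  0.002]
30.0 [-1.424 -0.12  -0.068]
35.0 [-1.826 -0.216 -0.155]
40.0 [-2.234 -0.276 -0.242]
50.0 [-3.058 -0.289 -0.417]
60.0 [-3.872 -0.158 -0.591]
70.0 [-4.651  0.111 -0.766]
80.0 [-5.371  0.512 -0.94 ]
85.0 [-5.702  0.758 -1.028]
90.0 [-6.011  1.032 -1.115]
```

Request:
{"op": "apply_moves", "data": {"steps": [[-0.3,0,0,0,0,0],[-0.6,0,0,0,0,0],[-0.8,0,0,0,0,0],[-0.95,0,0,0,0,0],[-1.1,-0.02,0,0,0,0],[-1.26,-0.07,0,0,0,-0.03],[-1.42,-0.12,0,0,0,-0.07],[-1.58,-0.16,0,0,0,-0.1],[-1.74,-0.2,0,0,0,-0.14],[-1.9,-0.23,0,0,0,-0.17],[-2.07,-0.25,0,0,0,-0.21],[-2.23,-0.28,0,0,0,-0.24],[-2.4,-0.28,0,0,0,-0.28],[-2.56,-0.28,0,0,0,-0.31],[-2.73,-0.29,0,0,0,-0.35],[-2.9,-0.29,0,0,0,-0.38],[-3.06,-0.29,0,0,0,-0.42],[-3.06,-0.29,0,0,0,-0.42]]}}

```text
time_s: 8.75
tcp_pos: [516.7, -24.2, 168.5]
eef_rot: [3.141, -0.001, 1.219]
contact_force: [0.3, 0.1, 0.6]
opening: 0.4
```

```bash
python3 pl.py 16 50 60 70 80 84 90; python3 - <<'E'
from h import *
from plant import r,eyes
o=r.get_obs(); c=eyes.camera('wrist'); t=eyes.camera('top')
pickle.dump((o,c,t),open('w4.pkl','wb'))
a=cv2.resize(c['image'][120:320,200:460,::-1],(780,600),interpolation=cv2.INTER_CUBIC)
cv2.imwrite('pics/w4.png',a)
E
```

```text
[516.66001216 -24.20545731 168.47936068] [ 3.14116120e+00 -8.09008750e-04  1.21881927e+00] [0.28752005 0.08838407 0.615643  ] 8.75
face dir -110.16680011833911 => aligned reading 50.23319988166088
tangential -16.12155700785987 radial 44.847415384264735
50.0 [0.006 0.041 0.004]
60.0 [-0.79  -0.172 -0.17 ]
70.0 [-1.611 -0.244 -0.345]
80.0 [-2.433 -0.172 -0.52 ]
84.0 [-2.755 -0.104 -0.589]
90.0 [-3.229  0.041 -0.694]
```

View pics/w4.png

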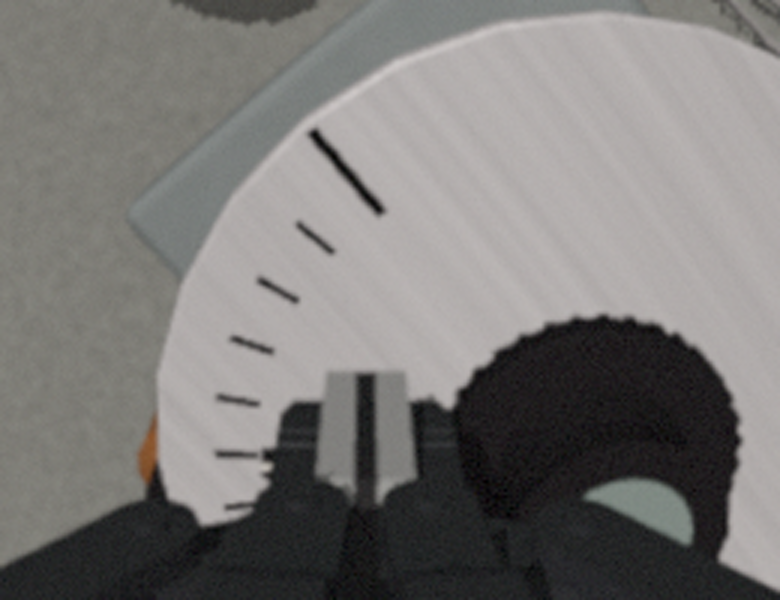

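The fingers clear the eyepiece and ring, and the post is hidden behind them. I'll push on to about 80°, short of the target, then back off and measure.

Request:
{"op": "apply_moves", "data": {"steps": [[-0.16,-0.02,0,0,0,-0.03],[-0.32,-0.08,0,0,0,-0.07],[-0.47,-0.12,0,0,0,-0.1],[-0.63,-0.16,0,0,0,-0.14],[-0.79,-0.18,0,0,0,-0.17],[-0.95,-0.2,0,0,0,-0.2],[-1.12,-0.22,0,0,0,-0.24],[-1.28,-0.23,0,0,0,-0.28],[-1.45,-0.24,0,0,0,-0.31],[-1.61,-0.24,0,0,0,-0.35],[-1.77,-0.24,0,0,0,-0.38],[-1.94,-0.23,0,0,0,-0.42],[-2.1,-0.22,0,0,0,-0.45],[-2.27,-0.2,0,0,0,-0.49],[-2.43,-0.17,0,0,0,-0.52],[-2.43,-0.17,0,0,0,-0.52],[-2.43,-0.17,0,0,0,-0.52]]}}

```text
time_s: 10.27
tcp_pos: [506.5, -46.5, 168.4]
eef_rot: [-3.141, -0.0, 1.736]
contact_force: [-0.3, 0.7, 1.8]
opening: 0.0
```

```bash
python3 pl.py 16 80 90
```

```text
[506.54645745 -46.53470863 168.36052238] [-3.14148889e+00 -6.90889516e-05  1.73629218e+00] [-0.32421868  0.7050619   1.78979851] 10.2667
face dir -80.51778623845053 => aligned reading 79.88221376154945
tangential -15.838132082848624 radial 44.65446938152716
80.0 [ 0.007  0.012 -0.002]
90.0 [-0.79  -0.196 -0.177]
```

Request:
{"op": "apply_moves", "data": {"steps": [[0.5,0,0,0,0,0],[1.5,0,0,0,0,0],[1.5,0,-3,0,0,0],[1.5,0,-7,0,0,0],[0,0,-10,0,0,0],[-4,0,-11,0,0,0],[-8,0,-11,0,0,0],[-10,0,-11,0,0,0],[-10,0,-11,0,0,0],[-10,0,-11,0,0,0],[-10,0,-11,0,0,0],[-10,0,-11,0,0,0]]}}

```text
time_s: 11.27
tcp_pos: [523.4, -142.8, 277.9]
eef_rot: [-3.141, -0.001, 1.741]
contact_force: [-0.3, -0.2, 0.2]
opening: -0.1
```

```bash
python3 - <<'E'
from h import *
from plant import r,eyes
o=r.get_obs(); c=eyes.camera('wrist')
print(o['tcp_pos'],o['eef_rot'],np.abs(o['qvel']).max())
pickle.dump((o,c),open('w5.pkl','wb'))
cv2.imwrite('pics/w5.png',cv2.resize(c['image'][40:260,210:500,::-1],(790,600),interpolation=cv2.INTER_CUBIC))
E
```

```text
[ 523.37205037 -142.79040543  277.9480491 ] [-3.14115628e+00 -1.06320096e-03  1.74089702e+00] 0.0069536138864535555
```

View pics/w5.png

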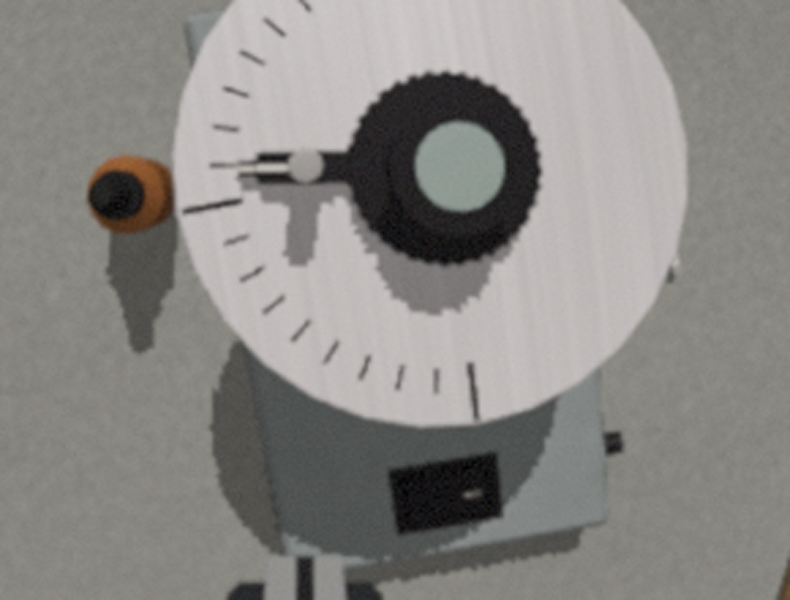

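The pointer now lies along the 80° line. In the crop the index tip is near (246,169), the post top is at (305,166) and the 90 line runs (184,212) to (241,201). The rocker's stroke half looks flat.

```bash
python3 - <<'E'
from h import *
W=pickle.load(open('w5.pkl','rb'))
P=lambda u,v,z: wz(W,(u+.5)/2.724-.5+210,(v+.5)/2.727-.5+40,z)[:2]
ey=P(460,166,184.5); print('eye',ey)
A=lambda d: np.degrees(np.arctan2(d[1],d[0]))%360
o,i=P(184,212,154),P(241,201,154); l180=P(473,391,154)
o18,i18=P(476,418,154),P(470,364,154); print('line90 dir',A(o-i),'180 dir',A(o18-i18))
for a in (ey,np.array([553.2,-54.8])):
    print('l90',A((o+i)/2-a),'l80',A(P(231,165,154)-a),'l180',A((o18+i18)/2-a),'post',A(P(305,166,184)-a),np.hypot(*(P(305,166,184)-a)),'tip',A(P(246,169,161.5)-a),np.hypot(*(P(246,169,161.5)-a)))
print('ptr dir', A(P(246,169,161.5)-P(305,166,184)))
E
```

```text
eye [553.04657839 -54.61509309]
line90 dir 199.59352791474527 180 dir 289.04367511956156
l90 199.69695316134536 l80 189.43395445045482 l180 289.4603083290901 post 190.88866837041394 42.9806858613311 tip 190.812158742796 60.76672611337836
l90 199.51992229610715 l80 189.25393184990736 l180 289.3951074174485 post 190.60873631433677 43.0969305066072 tip 190.61415103735263 60.88310102264139
ptr dir 190.62727122724192
```

Request:
{"op": "apply_moves", "data": {"steps": [[4,0,0,0,0,0],[8,0,0,0,0,0],[11.5,0,0,0,0,0],[11.5,0,0,0,0,0],[11.5,0,0,0,0,0],[11.5,0,3,0,0,0],[11.5,0,6,0,0,0],[11.5,0,9,0,0,0],[11.5,0,10.5,0,0,0],[11.5,0,11,0,0,0],[11.5,0,11,0,0,0],[11.5,0,11,0,0,0],[11.5,0,11,0,0,0]]}}

```text
time_s: 12.4
tcp_pos: [505.3, -32.0, 169.9]
eef_rot: [3.139, 0.0, 1.737]
contact_force: [-0.3, -0.3, 1.0]
opening: -0.0
```

```bash
python3 pl.py 16.7 77 79 81 84 87 89 90
```

```text
[505.31280841 -32.01491391 169.91266337] [3.13875786e+00 1.68715153e-04 1.73745156e+00] [-0.29269662 -0.33688646  0.95762326] 12.4
face dir -80.45135845110862 => aligned reading 79.94864154889137
tangential -30.413161212686408 radial 43.444019286812626
77.0 [-1.145 -0.014  0.051]
79.0 [-1.298 -0.077  0.017]
81.0 [-1.453 -0.135 -0.018]
84.0 [-1.69  -0.212 -0.071]
87.0 [-1.93  -0.277 -0.123]
89.0 [-2.092 -0.313 -0.158]
90.0 [-2.174 -0.329 -0.175]
```

Request:
{"op": "apply_moves", "data": {"steps": [[-0.3,0,0,0,0,0],[-0.6,-0.02,0,0,0,0],[-0.9,-0.04,0,0,0,0],[-1.1,-0.06,0,0,0,0],[-1.2,-0.08,0,0,0,0.02],[-1.2,-0.08,0,0,0,0.02],[-1.2,-0.08,0,0,0,0.02]]}}

```text
time_s: 12.98
tcp_pos: [505.3, -43.8, 168.3]
eef_rot: [3.142, -0.0, 1.718]
contact_force: [-0.4, -0.1, 0.6]
opening: 0.1
```

```bash
python3 pl.py 16.7 80 82 84 86 88 89 90
```

```text
[505.28516033 -43.76980243 168.31079294] [ 3.14157288e+00 -1.11207371e-04  1.71751216e+00] [-0.35648277 -0.13249799  0.57786465] 12.9833
face dir -81.59380206157026 => aligned reading 78.8061979384297
tangential -17.91636721417695 radial 45.78756245148735
80.0 [-0.215  0.095 -0.021]
82.0 [-0.372  0.043 -0.056]
84.0 [-0.531 -0.004 -0.091]
86.0 [-0.692 -0.045 -0.126]
88.0 [-0.854 -0.081 -0.16 ]
89.0 [-0.936 -0.097 -0.178]
90.0 [-1.017 -0.111 -0.195]
```

Request:
{"op": "apply_moves", "data": {"steps": [[-0.12,0.05,0,0,0,-0.01],[-0.22,0.09,0,0,0,-0.02],[-0.3,0.07,0,0,0,-0.04],[-0.37,0.04,0,0,0,-0.06],[-0.45,0.02,0,0,0,-0.07],[-0.53,0,0,0,0,-0.09],[-0.61,-0.02,0,0,0,-0.11],[-0.69,-0.04,0,0,0,-0.13],[-0.77,-0.06,0,0,0,-0.14],[-0.85,-0.08,0,0,0,-0.16],[-0.93,-0.1,0,0,0,-0.18],[-0.98,-0.11,0,0,0,-0.19],[-1.02,-0.11,0,0,0,-0.2],[-1.02,-0.11,0,0,0,-0.2],[-1.02,-0.11,0,0,0,-0.2],[-1.02,-0.11,0,0,0,-0.2]]}}

```text
time_s: 14.32
tcp_pos: [505.7, -54.1, 168.3]
eef_rot: [-3.142, 0.0, 1.918]
contact_force: [0.1, 0.3, -0.1]
opening: 0.4
```

```bash
python3 pl.py 16.7 90
```

```text
[505.68281    -54.1217049  168.32729097] [-3.14151713e+00  1.34242456e-04  1.91766840e+00] [ 0.13753726  0.30842677 -0.10145523] 14.3167
face dir -70.12569445099695 => aligned reading 90.27430554900309
tangential -16.791737478759373 radial 44.4565061742924
90.0 [0.012 0.004 0.005]
```

Request:
{"op": "apply_moves", "data": {"steps": [[0.5,0,0,0,0,0],[1.5,0,0,0,0,0],[1.5,0,0,0,0,0],[1.5,0,-3,0,0,0],[1.5,0,-7,0,0,0],[0,0,-10,0,0,0],[-4,0,-11,0,0,0],[-8,0,-11,0,0,0],[-10,0,-11,0,0,0],[-10,0,-11,0,0,0],[-10,0,-11,0,0,0],[-10,0,-11,0,0,0],[-10,0,-11,0,0,0]]}}

```text
time_s: 15.4
tcp_pos: [539.6, -146.0, 278.0]
eef_rot: [-3.141, -0.001, 1.921]
contact_force: [-0.8, -0.7, 0.1]
opening: -0.1
```

```bash
python3 - <<'E'
from h import *
from plant import r,eyes
o=r.get_obs(); c=eyes.camera('wrist')
print(o['tcp_pos'],o['eef_rot'],np.abs(o['qvel']).max())
pickle.dump((o,c),open('w6.pkl','wb'))
cv2.imwrite('pics/w6.png',cv2.resize(c['image'][40:260,210:500,::-1],(790,600),interpolation=cv2.INTER_CUBIC))
E
```

```text
[ 539.64508411 -146.02363065  277.97472411] [-3.14141979e+00 -1.24850652e-03  1.92060791e+00] 0.004154228321673708
```

View pics/w6.png

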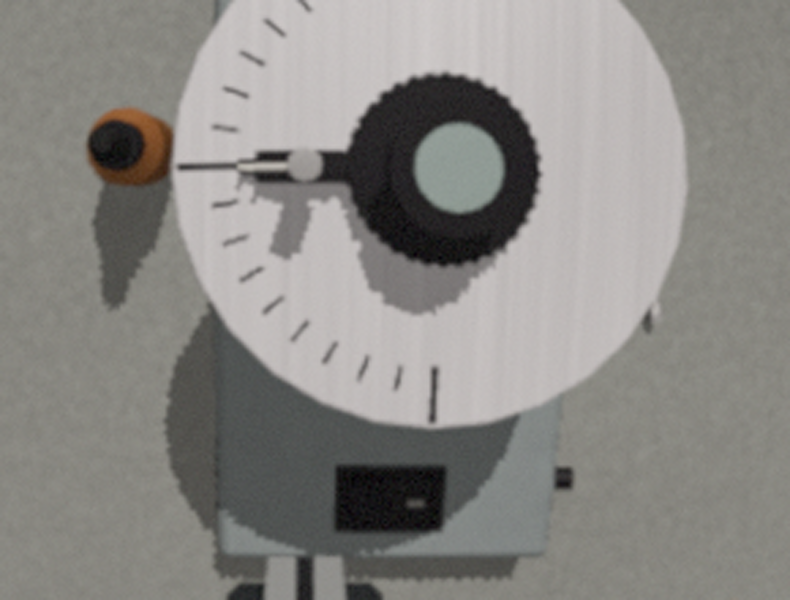

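The index line lies along the long 90 line. In the crop the line runs (179,167) to (238,166), the tip is at (242,167) and the post top is at (304,165). I'll compute the angle.

```bash
python3 - <<'E'
from h import *
W=pickle.load(open('w6.pkl','rb'))
P=lambda u,v,z: wz(W,(u+.5)/2.724-.5+210,(v+.5)/2.727-.5+40,z)[:2]
A=lambda d: np.degrees(np.arctan2(d[1],d[0]))%360
ey=P(460,167,184.5); print(ey)
for a in (ey,np.array([553.2,-54.8])):
    print('l90',A(P(205,166.5,154)-a),'l180',A(P(434,395,154)-a),'post',A(P(304,165,184)-a),'tip',A(P(242,167,161.5)-a))
# rocker heights: side-view-free check of stroke position vs z
for z in (43,48): print('stroke',z,P(416,503,z)-np.array([604.9,-200]))
E
```

```text
[553.18004221 -54.40804059]
l90 199.77254414814203 l180 289.5073829034621 post 200.43461057832357 tip 200.24057340243837
l90 199.48163246867932 l180 289.59549372422873 post 199.93759042369425 tip 199.89355351647745
stroke 43 [11.4886113   3.68796279]
stroke 48 [10.14028934  5.29880998]
```

The reading is 90.4 ± 0.4°, inside the tolerance. The arm is clear of everything, so I'm handing in.

```bash
python3 -c "
from plant import r
o=r.get_obs();print(o['time_s'],o['contact_force']);print(r.job_done())"
```

```text
15.45 [0.36642483 0.15564548 0.26912566]
the job is handed in; nothing more can be done
None
```

The polarimeter is set for its zero check, and I handed the job in at 15.5 s; no verdict is reported.

- **Lamp switch:** I pressed the rocker's far half down with closed fingertips until it met its stop, with 7 N at 43.1 mm. Its angle was not measured directly. The last wrist picture shows nothing against it being on.
- **Analyser:** I pushed the post round with the side of the closed fingers, first to about 81°, then backed off, measured, and finished slowly. The last wrist picture puts the pointer 0.3 to 0.7° past the 90 line, depending on which estimate of the axis I use; the limit is 2.6°. Forces read at the pauses stayed below about 2 N. The post was never pinched.
- **Loose things:** I did not touch any of them on purpose, and no unexpected contact force showed in the readings. I did not measure their positions again at the end.
- **Disagreement:** My first axis estimate from the side camera was about 9 mm off the top and wrist views. I used the wrist values, which agreed to within about 1 mm across pictures. A first attempt to fit the plate's outline also failed and was discarded.

The arm stood clear above the bench at hand-in, with wrist force near zero.

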